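# Pack the spare valve into its spring-pad case and clamp the lid

## Task

Pack the spare valve into the blue spares case for dispatch: put it in the front bay between the orange spring pad and the grey heel stop, fittings upward, lying flat on the bay floor with the pad pressed back by it. Let go of it, then close the lid fully and flip the red cam lever over until it snaps down onto the lid. Leave the air cylinder where it lies in the case, and do not disturb the ferrule case or the side cutters on the bench.

Things in the scene. Friction and masses are not known exactly. Their poses are not given: they have to be found in the camera images.
- case: Blue open-topped spares case, fixed to the bench, 128 (x) x 168 (y) x 56 mm high, walls 4 mm, inner floor 5 mm above its origin. Origin: centre of its underside; x points to the hinge side (away from the robot), y along the long side, z up. Front bay: centre line at x = -14 mm, between heel stop (-y end) and spring pad (+y end). If the valve does not lie flat, its fittings hold the lid ajar.
- heel (a point): Top edge of the fixed grey heel stop, at x = -14, y = -56, z = 21 mm of the case frame; its face looks to +y and is 16 mm high above the inner floor. From here to the resting pad is only 88 mm, while the valve is 96.5 mm long: it cannot go in level.
- pad_rest (a point): Centre of the orange spring pad's face (28 mm wide, top 19.5 mm above the inner floor, no chamfer, looks to case -y) while the pad is at rest: x = -14, y = +32, z = 15.5 mm of the case frame. This point does not move with the pad: how far it is pressed back has to be felt. It yields to +y by at most 16 mm: 3 N at rest, 6 N at 8.5 mm (valve packed), 9 N at 16 mm, then a hard stop.
- seat (a point): Where valve_mid lies when the valve is packed: x = -14, y = -7.7, z = 21 mm of the case frame; axes as the case. To pack: hold the valve tilted about 25 degrees, pad-side end low, press that end against the pad until it is 13 to 16 mm back, then lower the other end behind the heel stop, keeping the pad back; once let go, the pad pushes the valve against the heel.
- bay_guides (a point): Bay centre line on the inner floor, x = -14, y = 0, z = 5 mm of the case frame. Low grey cheeks, 16 mm above the floor, inner faces 16 mm either side of this line, guide the valve's ends from y = -57 to -41 mm and from +36 to +62 mm; between them the bay is free for fingers from case x = -60 to +28 mm, down to the floor.
- valve_mid (a point): Spare solenoid valve, loose: metal body, black coil block at one end, two blue air fittings on top; body 22 (x) x 96.5 (y) x 32 mm (z), fittings up to 47 mm above its underside, 0.11 to 0.22 kg. The point is the centre of the body, 16 mm above its underside; y along its length, z up. Starts on the bench, fittings up. Either end may face the pad. Grip its 22 mm wide sides near the middle.
- lid (a joint): Grey lid hinged on the case's far upper edge. 0 = closed on the rim, grows as it opens; starts at 1.5 to 1.68 (1.57 is upright). The hinge is stiff (0.2 N m): the lid stays where it is left and must be moved all the way. It can be pulled over by its back (outer) face. 7.5 mm thick, 129 mm from hinge to front edge, 168 mm wide.
- lid_hinge (a point): On the lid's hinge axis (it runs along case y), middle of the case's width, at x = +66, z = 56 mm of the case frame.
- lid_edge (a point): Middle of the lid's free edge (moves with the lid), 129 mm from the hinge axis.
- lever (a joint): Red over-centre cam lever on the front of the case. 0 = open: leans towards the robot, 50 degrees above level; grows as it swings up and over away from the robot; vertical at 0.70, centre at 1.13, beyond which it snaps by itself to 2.27, flat on the closed lid. Before the centre it springs back to 0. Takes about 10 N at the ball. It cannot shut unless the lid is fully down.
- lever_pivot (a point): On the lever's axis (along case y), at x = -81, y = -55, z = 72 mm of the case frame.
- lever_tip (a point): Centre of the red ball (18 mm diameter) at the lever's end, 70 mm from the pivot; the stick is 10 mm thick.
- cylinder_mid (a point): Small air cylinder already packed in the rear bay, 25 x 130 x 38 mm, lying along case y at about x = +46 mm of the case frame; the point is half-way up. Must stay there.
- side_cutter: Red-handled side cutters, 138 x 54 x 11 mm, lying on the bench; origin at the underside. Bystander.
- ferrule_case: Blue flat ferrule case with clear lid, 81 x 125 x 26 mm, on the bench; origin at the underside. Bystander.

How it is judged:
On the way, in this order (a step that is already met when the one before it is completed fails the run):
1. the valve lies flat in the bay between heel stop and pad, let go (z of valve_mid in the frame of seat below 0.004 m and x of valve_mid in the frame of seat between -0.008 and 0.008 m and y of valve_mid in the frame of seat between -0.005 and 0.005 m and angle between valve_mid's own z axis and vertical below 0.08 rad and angle between the y axis of valve_mid and the y axis of seat, either way round below 0.14 rad and contact force between the fingers and valve below 0.3 N), for 0.2 s.
2. the lid is closed over the packed valve (z of valve_mid in the frame of seat below 0.004 m and x of valve_mid in the frame of seat between -0.008 and 0.008 m and y of valve_mid in the frame of seat between -0.005 and 0.005 m and angle between valve_mid's own z axis and vertical below 0.08 rad and angle between the y axis of valve_mid and the y axis of seat, either way round below 0.14 rad and value of joint lid below 0.04 rad), for 0.2 s.
At the end, for the whole second after the job is handed in: The valve lies packed (centre within 8 mm across, 5 mm along and 4 mm in height of the seat point, level within 0.08 rad, along the bay within 0.14 rad), the lid is closed (below 0.04 rad) and the cam lever has snapped over (beyond 2.15 rad) and is at rest (all of step 2 and value of joint lever above 2.15 rad and velocity of joint lever below 0.05 rad/s); the robot touches nothing.
It fails at once if the air cylinder is moved more than 20 mm (distance of cylinder_mid from where it was at the start of the episode above 0.02 m).
It fails at once if the side cutters are moved more than 30 mm (distance of side_cutter from where it was at the start of the episode above 0.03 m).
It fails at once if the ferrule case is moved more than 30 mm (distance of ferrule_case from where it was at the start of the episode above 0.03 m).
It also fails if it takes over 58 s, if anything falls off the work surface, if the arm or the gripper's body presses on something with over 40 N, if the wrist force passes 120 N, or if a joint passes its speed limit or range.

## Robot

A 6-joint arm with a two-finger parallel gripper is mounted at the origin on a cart in front of the work surface, level with it; the furniture and walls round the work are solid. World frame = base frame: x ahead of the robot, y to its left, z up, the work surface at z = 0. Lengths are in m, angles in rad, forces in N, time in s.
With the tool pointing down it reaches from about 0.375 to 0.975 m from the base axis. Payload 3.8 kg.
Tool frame: the origin (TCP) lies where the fingers leave the gripper's body, on its centre line; the fingertips stand 73 mm ahead of it and the grasp point (between the pads) lies 54 mm ahead of it; z points along the fingers, y is the line along which they close (so a half turn about z gives the same grasp; the last joint's range is limited). The gripper opens to 85 mm and grips with 20 to 120 N. Pads are 22 mm wide; open, the fingers measure 114 mm over their backs; the gripper's body (76 mm by 85 mm) begins 54 mm behind the grasp point. The pads swing forward as they close: fully open they stand 13 mm farther back than shut.
Start: joints at [1.101, 0.264, 1.604, -0, 1.274, -0.037], TCP at [0.283, 0.613, 0.304] pointing down, gripper open.
Joint ranges: [-2.63, 2.63], [-0.94, 2.18], [0.31, 2.57], [-1.31, 4.45], [0, 2.66], [-2.55, 2.55]. Speed limits (rad/s): [2.57, 2.57, 3.14, 3.14, 3.14, 3.14].

## Interface

Orientations are given as a rotation vector (axis times angle).
In Python, from workcell import read_state, viewer, bot gives the robot as it stands.
- The arm moves only by the tool jog_arm, never from a script. Its argument "increments" is a list that holds one entry, the list of rows, each a list of 7 numbers: the shift along the tool's x, y, z in units of 30 mm (1.0 is 30 mm), then the turn, a rotation vector about the tool's x, y, z in units of 6 degrees (1.0 is 6 degrees), then the opening, from -1 (shut) to 1 (fully open). A call has exactly 5 rows; each row shifts and turns the commanded pose from where the row before left it, along the tool's axes as they then stand; what a row does not reach is not made up. A row lasts 1/12 s, in which the tool goes at most 41.7 mm and 7.16 degrees, less where a joint would pass 70% of its speed; a pose out of reach is approached as far as the arm can. A call is refused whole if a number of a shift passes 1 or a number of a turn 1, either way. A call with a gripper value outside its range is refused whole. The fingers move at their own pace and stop on an object; "force" is the grip in N (left out, the last holds). Time passes only in rows, so rows that do not move let the fingers close, or fill a call up. It gives the time, the measured TCP pose, the force, the opening and the grip force at its end, in the units of the state.
- read_state(): the state, without advancing time (a new reading comes with each control period).
- viewer.read_camera(name): name is "scene" or "top" or "wrist"; returns (picture, depth): 400x640x3 uint8, blue, green, red; 400x640 float32, m along the optical axis (not along the pixel's ray), 0 where there is no reading.
- viewer.camera_params(name): a dict with "fx", "fy", "cx", "cy" (pixels), "R" (3x3) and "t" (3): a world point X has camera coordinates R X + t; the wrist camera has in their place "hand_eye" (4x4, takes a point from camera to tool coordinates, whose origin is the TCP and whose axes are the flange's). Camera axes: x right, y down, z forward; pixel columns grow to the right and rows downward; lengths in m; the calibration is good to about 2 mm. A picture is of the moment at which its call begins: read the wrist's pose just before it. camera_params takes no time and is no camera call.
- bot.finish_job(): hands the job in; it is judged then, once.
The state is a dict: "time": time; "q": joint angles; "joint_vel": joint speeds; "joint_torque": joint torques, N m; "tool_pos": TCP position; "tcp_rot": TCP orientation; "wrist_force": force on the tool from outside, world axes, zero at the start; "torque": the same for the moment, N m; "width": opening from 0.0 (shut) to 1.0 (fully open); "grip_force": force on a finger pad.
Only numpy, scipy, OpenCV 4.12 (cv2) and the standard library are available. Lean on these libraries where they do the work, as an engineer would, in place of code of your own. Each camera call takes 0.05 s, during which the arm holds its last target. There are 200 camera calls.

## Working session

There is one attempt and no reset: what is moved stays moved. The work goes in short steps, Python scripts to look and compute and a tool call to move; the robot and the scene stay as the last step left them, time stands still between calls to the robot, and variables do not carry over. Pictures are saved under pics/ and viewed, at most 10 in all, crops included, and the job is handed in when it is done.

Besides the shell and the picture viewer there is one more tool, called after "Emit:" as name(argument=value, ...) on one line, values as JSON. jog_arm: Moves the arm, as the interface text tells. Its arguments: {"type":"object","properties":{"increments":{"type":"array","items":{"type":"array","items":{"type":"array","items":{"type":"number"}}}},"force":{"type":"number"}},"required":["increments"]}

```bash
mkdir -p pics
cat > h.py <<'E'
import numpy as np, cv2
from scipy.spatial.transform import Rotation as R
from workcell import read_state, viewer, bot
def cloud(name):
    s=read_state(); p,d=viewer.read_camera(name); c=viewer.camera_params(name)
    v,u=np.mgrid[:400,:640]
    X=np.stack([(u-c['cx'])/c['fx']*d,(v-c['cy'])/c['fy']*d,d],-1)
    if 'R' in c: W=(X-np.array(c['t']))@np.array(c['R'])
    else:
        H=np.array(c['hand_eye']); T=X@H[:3,:3].T+H[:3,3]
        W=T@R.from_rotvec(s['tcp_rot']).as_matrix().T+np.array(s['tool_pos'])
    W[d==0]=np.nan
    return p,W
E
python3 - <<'E'
from h import *
p,W=cloud('top'); cv2.imwrite('pics/top.png',p); np.save('top.npy',W)
p,W=cloud('scene'); cv2.imwrite('pics/scene.png',p); np.save('scene.npy',W)
print(read_state())
E
```

```text
{'time': 0.1, 'q': array([ 1.10111095e+00,  2.64671516e-01,  1.60527986e+00, -3.23594563e-06,
        1.27370113e+00, -3.68829397e-02]), 'joint_vel': array([-0.00128205, -0.00075487, -0.00276503, -0.00058856,  0.00060023,
       -0.0009995 ]), 'joint_torque': array([ 3.13599576e-04, -5.16707540e+01, -3.68588769e+01, -2.12274426e-05,
        6.27523448e-03,  4.05261130e-05]), 'tool_pos': array([0.28285736, 0.61229026, 0.30266771]), 'tcp_rot': array([-0.67443878, -3.06781727,  0.00313309]), 'wrist_force': array([-0.7099022 , -0.30387754, -0.05399451]), 'torque': array([-0.05785875, -0.01405674, -0.01120298]), 'grip_force': 0.0, 'width': 1.0014232176876792}
```

View pics/top.png

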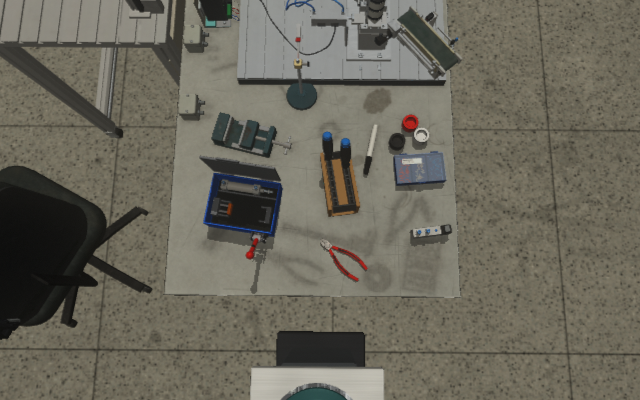

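View pics/scene.png

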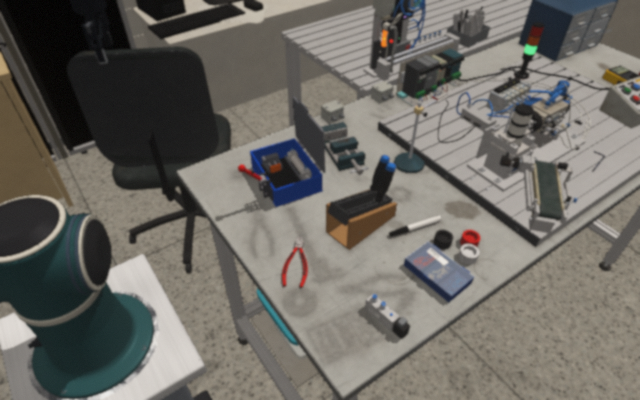

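The top view shows the case near (243,205), its lever ball at (251,254), the valve at (431,232) and the cutters at (345,260). Next I fit positions from the depth.

Run:
```python
from h import *
p=cv2.imread('pics/top.png'); W=np.load('top.npy')
for u,v in [(243,205),(251,254),(257,236),(431,232),(345,260),(343,185),(210,200),(280,210),(420,170),(240,165)]: print(u,v,W[v,u].round(3))
def fit(m,n):
    q=W[m]; q=q[~np.isnan(q[:,0])]; r=cv2.minAreaRect(q[:,:2].astype(np.float32)*1000); print(n,len(q),r,np.nanpercentile(q[:,2],[5,50,95]).round(3))
b,g,r=[p[...,i].astype(int) for i in range(3)]
v,u=np.mgrid[:400,:640]
fit((u>195)&(u<290)&(v>150)&(v<245)&(W[...,2]>.045)&(W[...,2]<.062)&(b>r+40),'rim')
fit((u>400)&(u<460)&(v>215)&(v<245)&(W[...,2]>.02)&(W[...,2]<.06),'valve')
fit((u>235)&(u<270)&(v>230)&(v<270)&(r>b+80)&(W[...,2]>.06),'lever')
fit((u>195)&(u<300)&(v>140)&(v<190)&(W[...,2]>.075),'lid')
cv2.imwrite('pics/crop.png',np.hstack([cv2.resize(p[145:275,190:300],None,fx=4,fy=4),cv2.resize(p[200:265,400:480],(320,520))]))
c=viewer.camera_params('wrist');print(c)
```

```text
243 205 [0.544 0.194 0.006]
251 254 [0.409 0.147 0.132]
257 236 [0.456 0.144 0.078]
431 232 [ 0.475 -0.275  0.033]
345 260 [ 0.407 -0.066  0.002]
343 185 [ 0.598 -0.061  0.006]
210 200 [0.548 0.268 0.044]
280 210 [ 0.533  0.1   -0.001]
420 170 [ 0.633 -0.254  0.029]
240 165 [0.601 0.172 0.172]
rim 386 ((540.02783203125, 188.36502075195312), (169.4042510986328, 128.6348114013672), 81.45073699951172) [0.051 0.055 0.059]
valve 365 ((478.0916748046875, -277.2012939453125), (22.695270538330078, 97.78974914550781), 7.983343124389648) [0.026 0.032 0.045]
lever 78 ((426.3963928222656, 150.92233276367188), (13.865145683288574, 48.87255096435547), 86.06722259521484) [0.084 0.125 0.135]
lid 937 ((603.7088623046875, 178.01974487304688), (167.39906311035156, 8.89034652709961), 82.07920837402344) [0.083 0.149 0.192]
{'fx': 346.82046016688247, 'fy': 346.82046016688247, 'cx': 320.43475032432747, 'cy': 197.80771595647286, 'hand_eye': array([[-7.50600559e-04, -9.50721669e-01, -3.10044746e-01,
         7.95068387e-02],
       [ 9.99999660e-01, -6.08104430e-04, -5.56249532e-04,
         1.55898153e-03],
       [ 3.40298900e-04, -3.10045058e-01,  9.50721803e-01,
        -7.08109543e-02],
       [ 0.00000000e+00,  0.00000000e+00,  0.00000000e+00,
         1.00000000e+00]])}
```

View pics/crop.png

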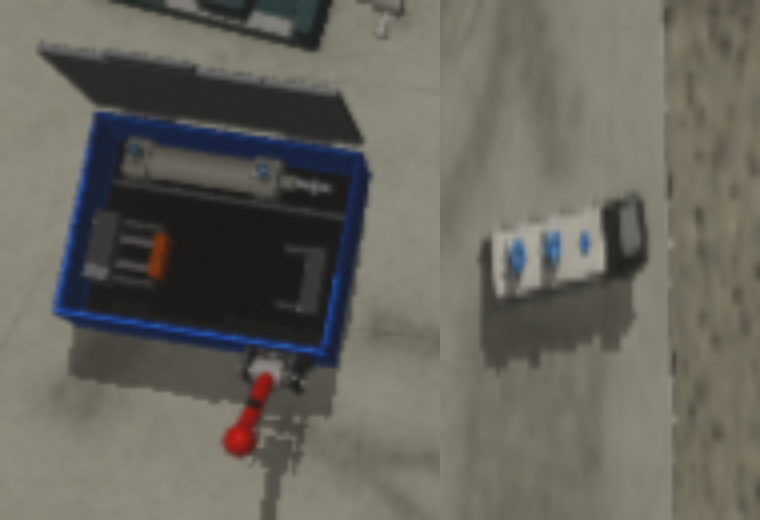

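The crop shows the pad on the left (+y) side of the bay and the heel on the right. The cylinder is in the rear bay and the lid is upright. The valve lies with its coil at the −y end.

Everything agrees with the given sizes: case centre (0.540, 0.188), yaw about −8.3°; valve centre (0.478, −0.277), yaw +8°; pivot and ball match the frame.

First move: turn the tool, then travel to the valve.

```bash
cat >> h.py <<'E'
def down(yaw,tilt=0):
    "tool y at world yaw (deg), pointing down; tilt deg about tool y (low end = tool +x)"
    y=np.radians(yaw); Y=np.array([np.cos(y),np.sin(y),0]); Z=np.array([0,0,-1.]); X=np.cross(Y,Z)
    return R.from_matrix(np.stack([X,Y,Z],1))*R.from_euler('y',tilt,degrees=True)
def rows(p0,R0,p1,R1,n):
    p0=np.array(p0);p1=np.array(p1); d=(R0.inv()*R1).as_rotvec()
    for i in range(n):
        Rc=R0*R.from_rotvec(d*i/n); t=Rc.inv().apply((p1-p0)/n)/.03
        print(t.round(3).tolist(),(np.degrees(d)/n/6).round(3).tolist())
def cur():
    s=read_state(); return np.array(s['tool_pos']),R.from_rotvec(s['tcp_rot'])
E
python3 - <<'E'
from h import *
p,r=cur()
rows(p,r,p,down(8),10)
print('---');rows(p,down(8),[.478,-.277,.23],down(8),30)
E
```

```text
[0.0, 0.0, 0.0] [-0.002, 0.001, 0.953]
[0.0, 0.0, 0.0] [-0.002, 0.001, 0.953]
[0.0, 0.0, 0.0] [-0.002, 0.001, 0.953]
[0.0, 0.0, 0.0] [-0.002, 0.001, 0.953]
[0.0, 0.0, 0.0] [-0.002, 0.001, 0.953]
[0.0, 0.0, 0.0] [-0.002, 0.001, 0.953]
[0.0, 0.0, 0.0] [-0.002, 0.001, 0.953]
[0.0, 0.0, 0.0] [-0.002, 0.001, 0.953]
[0.0, 0.0, 0.0] [-0.002, 0.001, 0.953]
[0.0, 0.0, 0.0] [-0.002, 0.001, 0.953]
---
[-1.009, 0.077, 0.081] [0.0, 0.0, 0.0]
[-1.009, 0.077, 0.081] [0.0, 0.0, 0.0]
[-1.009, 0.077, 0.081] [0.0, 0.0, 0.0]
[-1.009, 0.077, 0.081] [0.0, 0.0, 0.0]
[-1.009, 0.077, 0.081] [0.0, 0.0, 0.0]
[-1.009, 0.077, 0.081] [0.0, 0.0, 0.0]
[-1.009, 0.077, 0.081] [0.0, 0.0, 0.0]
[-1.009, 0.077, 0.081] [0.0, 0.0, 0.0]
[-1.009, 0.077, 0.081] [0.0, 0.0, 0.0]
[-1.009, 0.077, 0.081] [0.0, 0.0, 0.0]
[-1.009, 0.077, 0.081] [0.0, 0.0, 0.0]
[-1.009, 0.077, 0.081] [0.0, 0.0, 0.0]
[-1.009, 0.077, 0.081] [0.0, 0.0, 0.0]
[-1.009, 0.077, 0.081] [0.0, 0.0, 0.0]
[-1.009, 0.077, 0.081] [0.0, 0.0, 0.0]
[-1.009, 0.077, 0.081] [0.0, 0.0, 0.0]
[-1.009, 0.077, 0.081] [0.0, 0.0, 0.0]
[-1.009, 0.077, 0.081] [0.0, 0.0, 0.0]
[-1.009, 0.077, 0.081] [0.0, 0.0, 0.0]
[-1.009, 0.077, 0.081] [0.0, 0.0, 0.0]
[-1.009, 0.077, 0.081] [0.0, 0.0, 0.0]
[-1.009, 0.077, 0.081] [0.0, 0.0, 0.0]
[-1.009, 0.077, 0.081] [0.0, 0.0, 0.0]
[-1.009, 0.077, 0.081] [0.0, 0.0, 0.0]
[-1.009, 0.077, 0.081] [0.0, 0.0, 0.0]
[-1.009, 0.077, 0.081] [0.0, 0.0, 0.0]
[-1.009, 0.077, 0.081] [0.0, 0.0, 0.0]
[-1.009, 0.077, 0.081] [0.0, 0.0, 0.0]
[-1.009, 0.077, 0.081] [0.0, 0.0, 0.0]
[-1.009, 0.077, 0.081] [0.0, 0.0, 0.0]
```

Emit:
jog_arm(increments=[[[0, 0, 0, 0, 0, 0.95, 1], [0, 0, 0, 0, 0, 0.95, 1], [0, 0, 0, 0, 0, 0.95, 1], [0, 0, 0, 0, 0, 0.95, 1], [0, 0, 0, 0, 0, 0.95, 1]]])

```text
time: 0.52
tool_pos: [0.2829, 0.6125, 0.3031]
tcp_rot: [-1.416, -2.804, 0.002]
wrist_force: [0.2, -0.5, -0.1]
width: 0.996
grip_force: 0.0
```

Emit:
jog_arm(increments=[[[0, 0, 0, 0, 0, 0.95, 1], [0, 0, 0, 0, 0, 0.95, 1], [0, 0, 0, 0, 0, 0.95, 1], [0, 0, 0, 0, 0, 0.95, 1], [0, 0, 0, 0, 0, 0.97, 1]]])

```text
time: 0.93
tool_pos: [0.2829, 0.6124, 0.3031]
tcp_rot: [2.065, 2.367, -0.002]
wrist_force: [-0.3, 0.4, -1.3]
width: 1.001
grip_force: 0.0
```

Emit:
jog_arm(increments=[[[-1, 0.5, 0, 0, 0, 0, 1], [-1, 0.5, 0, 0, 0, 0, 1], [-1, 0.5, 0, 0, 0, 0, 1], [-1, 0.5, 0, 0, 0, 0, 1], [-1, 0.5, 0, 0, 0, 0, 1]]])

```text
time: 1.35
tool_pos: [0.3788, 0.4733, 0.3032]
tcp_rot: [2.059, 2.373, -0.002]
wrist_force: [0.4, 0.4, -1.2]
width: 1.004
grip_force: 0.0
```

Emit:
jog_arm(increments=[[[-1, 0.5, 0, 0, 0, 0, 1], [-1, 0.5, 0, 0, 0, 0, 1], [-1, 0.5, 0, 0, 0, 0, 1], [-1, 0.5, 0, 0, 0, 0, 1], [-1, 0.5, 0, 0, 0, 0, 1]]])

```text
time: 1.77
tool_pos: [0.4742, 0.3352, 0.3034]
tcp_rot: [-2.059, -2.372, 0.001]
wrist_force: [0.2, 1.1, 0.6]
width: 1.003
grip_force: 0.0
```

Emit:
jog_arm(increments=[[[-1, 0.5, 0, 0, 0, 0, 1], [-1, 0.3, 0, 0, 0, 0, 1], [-1, 0, 0, 0, 0, 0, 1], [0, 0, 0, 0, 0, 0, 1], [0, 0, 0, 0, 0, 0, 1]]])

```text
time: 2.18
tool_pos: [0.5103, 0.2496, 0.3033]
tcp_rot: [-2.063, -2.369, 0.001]
wrist_force: [0.6, -0.6, -0.1]
width: 0.998
grip_force: 0.0
```

Run:
```python
from h import *
p,r=cur();print(p,r.as_matrix().round(3).tolist())
im,W=cloud('wrist'); cv2.imwrite('pics/w1.png',im); np.save('w1.npy',W)
```

```text
[0.51032317 0.24958829 0.30334986] [[-0.137, 0.991, -0.001], [0.991, 0.137, -0.0], [-0.0, -0.001, -1.0]]
```

View pics/w1.png

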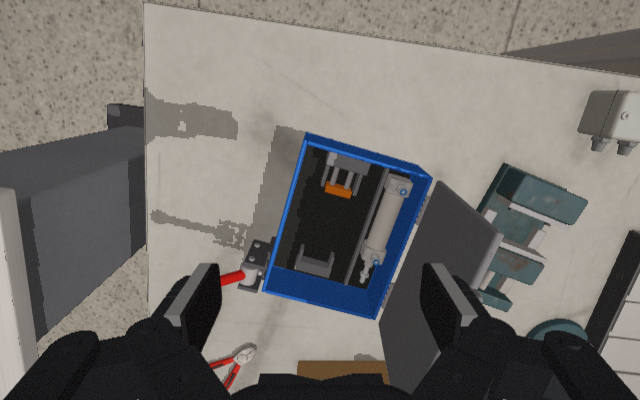

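The wrist view shows the case rim with corners near (307,133), (430,178), (378,318) and (264,291), the orange pad at (340,190) and the heel at (315,258). Now I fit the case frame from it.

Run:
```python
from h import *
p=cv2.imread('pics/w1.png').astype(int); W=np.load('w1.npy'); b,g,r=p[...,0],p[...,1],p[...,2]
z=W[...,2]; v,u=np.mgrid[:400,:640]
def pts(m): q=W[m]; return q[~np.isnan(q[:,0])]
q=pts((b>r+40)&(b>g+20)&(z>.05)&(z<.062)&(u>250)&(u<450)&(v>120)&(v<330))
print('rim',len(q),cv2.minAreaRect((q[:,:2]*1000).astype(np.float32)),np.median(q[:,2]))
C=np.array([.540,.188])
for yaw in (-8.3,):
    a=np.radians(yaw);M=np.array([[np.cos(a),np.sin(a)],[-np.sin(a),np.cos(a)]])
    loc=lambda q:(q[:,:2]-C)@M.T*1000
    o=pts((r>180)&(g<170)&(b<90)&(u>310)&(u<370)&(v>170)&(v<210)&(z>.018)); l=loc(o); print('pad',len(o),l.min(0),l.max(0),np.percentile(o[:,2],[5,95]))
    o=pts((u>290)&(u<340)&(v>240)&(v<278)&(z>.016)&(z<.027)&(abs(b-r)<25)); l=loc(o); print('heel',len(o),np.percentile(l,[2,98],axis=0),np.median(o[:,2]))
    o=pts((u>380)&(u<500)&(v>170)&(v<370)&(z>.07)&(z<.2)); l=loc(o); f=np.polyfit(o[:,2],l[:,0],1); print('lid x at z56,z180:',np.polyval(f,[.056,.18]),np.percentile(l[:,1],[2,98]))
o=pts((u>440)&(v<320)&(z>.03)); l=loc(o); print('behind', [ (k, (l[:,0][o[:,2]>k].min() if (o[:,2]>k).any() else None)) for k in (.04,.06,.08,.1)])
```

```text
rim 2825 ((541.2117919921875, 188.70245361328125), (168.34234619140625, 128.15170288085938), 81.43404388427734) 0.05606690930117672Traceback (most recent call last):
  File "<stdin>", line 11, in <module>
    return umr_minimum(a, axis, None, out, keepdims, initial, where)
ValueError: zero-size array to reduction operation minimum which has no identity
```

Emit:
jog_arm(increments=[[[-1, 0, 0, 0, 0, 0, 1], [-1, 0, 0, 0, 0, 0, 1], [-1, 0, 0, 0, 0, 0, 1], [-1, 0, 0, 0, 0, 0, 1], [-1, -0.1, 0, 0, 0, 0, 1]]])

```text
time: 2.65
tool_pos: [0.5285, 0.1025, 0.3038]
tcp_rot: [-2.056, -2.375, -0.001]
wrist_force: [0.4, -0.6, 0.0]
width: 1.001
grip_force: 0.0
```

Emit:
jog_arm(increments=[[[-1, -0.3, 0, 0, 0, 0, 1], [-1, -0.3, 0, 0, 0, 0, 1], [-1, -0.3, 0, 0, 0, 0, 1], [-1, -0.3, 0, 0, 0, 0, 1], [-1, -0.3, 0, 0, 0, 0, 1]]])

```text
time: 3.07
tool_pos: [0.5047, -0.0526, 0.3039]
tcp_rot: [-2.057, -2.375, -0.001]
wrist_force: [0.8, -0.9, 0.0]
width: 1.001
grip_force: 0.0
```

Emit:
jog_arm(increments=[[[-1, -0.3, 0, 0, 0, 0, 1], [-1, -0.3, 0, 0, 0, 0, 1], [-1, -0.3, 0.2, 0, 0, 0, 1], [-1, -0.3, 0.5, 0, 0, 0, 1], [-1, -0.3, 0.7, 0, 0, 0, 1]]])

```text
time: 3.48
tool_pos: [0.483, -0.2082, 0.2637]
tcp_rot: [2.054, 2.371, 0.003]
wrist_force: [1.7, 0.2, -0.7]
width: 1.004
grip_force: 0.0
```

Emit:
jog_arm(increments=[[[-0.8, -0.2, 0.6, 0, 0, 0, 1], [0, 0, 0.5, 0, 0, 0, 1], [0, 0, 0, 0, 0, 0, 1], [0, 0, 0, 0, 0, 0, 1], [0, 0, 0, 0, 0, 0, 1]]])

```text
time: 3.9
tool_pos: [0.4797, -0.2312, 0.2296]
tcp_rot: [2.057, 2.374, 0.001]
wrist_force: [0.3, -0.6, -0.1]
width: 1.0
grip_force: 0.0
```

Run:
```python
from h import *
print(cur()[0])
im,W=cloud('wrist'); cv2.imwrite('pics/w2.png',im); np.save('w2.npy',W)
z=W[...,2]
m=(z>.024)&(z<.06)&(abs(W[...,0]-.478)<.04)&(abs(W[...,1]+.277)<.07)
q=W[m]; print(len(q),cv2.minAreaRect((q[:,:2]*1000).astype(np.float32)),np.percentile(q[:,2],[5,50,95]))
m&=(z>.028)&(z<.036); q=W[m]; print(len(q),cv2.minAreaRect((q[:,:2]*1000).astype(np.float32)))
```

```text
[ 0.47972329 -0.23115561  0.22962384]
2715 ((479.84869384765625, -276.9478759765625), (22.038490295410156, 95.97209167480469), 7.460775852203369) [0.03050288 0.03281785 0.04682303]
2003 ((479.84869384765625, -276.9478759765625), (22.038490295410156, 95.97209167480469), 7.460775852203369)
```

View pics/w2.png

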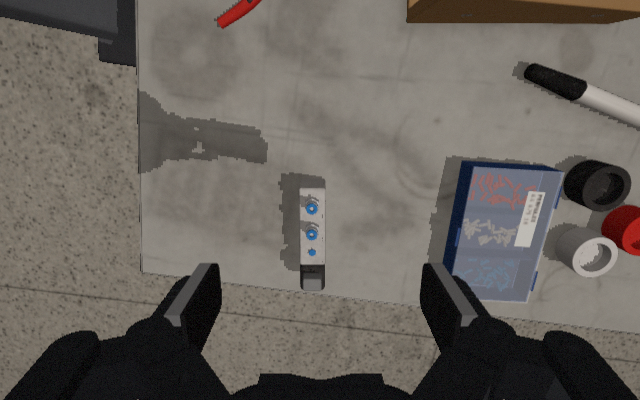

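The valve is at (312,238) px, so centre (0.480, −0.277) and yaw 7.5°. The fingers are clear of the ferrule case, so I go down and grip.

Emit:
jog_arm(increments=[[[-0.8, -0.1, 0, 0, 0, 0, 1], [-0.72, -0.1, 0.6, 0, 0, 0, 1], [0, 0, 1, 0, 0, 0, 1], [0, 0, 1, 0, 0, 0, 1], [0, 0, 1, 0, 0, 0, 1]]])

```text
time: 4.37
tool_pos: [0.4812, -0.2784, 0.1221]
tcp_rot: [2.055, 2.37, 0.001]
wrist_force: [-0.5, -0.1, -0.3]
width: 1.0
grip_force: 0.0
```

Emit:
jog_arm(increments=[[[0, 0, 1, 0, 0, 0, 1], [0, 0, 0.47, 0, 0, 0, 1], [0, 0, 0, 0, 0, 0, -1], [0, 0, 0, 0, 0, 0, -1], [0, 0, 0, 0, 0, 0, -1]]], force=90)

```text
time: 4.78
tool_pos: [0.4811, -0.2785, 0.0789]
tcp_rot: [2.056, 2.371, 0.001]
wrist_force: [0.2, -0.3, 0.7]
width: 0.603
grip_force: 0.0
```

Emit:
jog_arm(increments=[[[0, 0, 0, 0, 0, 0, -1], [0, 0, 0, 0, 0, 0, -1], [0, 0, 0, 0, 0, 0, -1], [0, 0, 0, 0, 0, 0, -1], [0, 0, 0, 0, 0, 0, -1]]])

```text
time: 5.2
tool_pos: [0.4808, -0.279, 0.0791]
tcp_rot: [2.057, 2.37, 0.001]
wrist_force: [-0.5, 1.7, 7.9]
width: 0.239
grip_force: 91.0
```

Emit:
jog_arm(increments=[[[0, 0, -0.5, 0, 0, 0, -1], [0, 0, -1, 0, 0, 0, -1], [0, 0, -1, 0, 0, 0, -1], [0, 0, -1, 0, 0, 0, -1], [0, 0, -1, 0, 0, 0, -1]]])

```text
time: 5.62
tool_pos: [0.4788, -0.2779, 0.2131]
tcp_rot: [-2.059, -2.372, 0.0]
wrist_force: [0.5, 0.3, -1.4]
width: 0.243
grip_force: 89.6
```

Emit:
jog_arm(increments=[[[0, 0, -1, 0, 0, 0, -1], [0, 0, -1, 0, 0, 0, -1], [0, 0, 0, 0, 0, 0, -1], [0, 0, 0, 0, 0, 0, -1], [0, 0, 0, 0, 0, 0, -1]]])

```text
time: 6.03
tool_pos: [0.4787, -0.2778, 0.2712]
tcp_rot: [-2.059, -2.372, 0.0]
wrist_force: [0.0, 0.5, -3.0]
width: 0.241
grip_force: 89.8
```

Run:
```python
from h import *
s=read_state();print(s['tool_pos'],s['wrist_force'],s['torque'])
p0,r0=cur()
im,W=cloud('wrist'); T=r0.inv().apply((W-p0).reshape(-1,3)).reshape(W.shape); np.save('T.npy',T)
cv2.imwrite('pics/w3.png',im)
# plan: valve yaw target -8.57; target TCP above case front bay
C=np.array([.5412,.1887]); a=np.radians(-8.57); M=np.array([[np.cos(a),-np.sin(a)],[np.sin(a),np.cos(a)]])
print(C+M@[-.014,-.02])
```

```text
[ 0.47873588 -0.27778997  0.27124143] [ 0.0154069   0.45452992 -2.95831918] [ 0.04021717  0.00777022 -0.05376587]
[0.52437596 0.17100956]
```

View pics/w3.png

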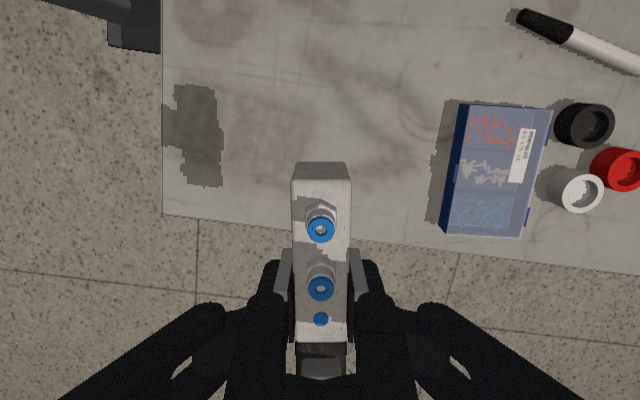

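The valve is held squarely: its free end edge is at about row 180, x 292–350 px, and the fittings are up. I measure it in the tool frame.

Run:
```python
from h import *
T=np.load('T.npy')*1000
m=(abs(T[...,1])<9)&(T[...,2]>20)&(T[...,2]<120)&(T[...,0]>-60)&(T[...,0]<80)
m[:, :285]=0; m[:,360:]=0
for r in (165,172,178,182,190,200,250,265,330): 
    q=T[r,300:342]; print(r,np.nanmedian(q,axis=0).round(1))
q=T[200,280:360]; k=(q[:,2]<60); print(q[k][:,1].min(),q[k][:,1].max())
```

```text
165 [49.6  0.9 68.1]
172 [49.5  0.9 56.7]
178 [49.5  0.9 47.9]
182 [48.4  0.9 46.5]
190 [45.6  0.9 46.1]
200 [41.8  0.9 46.3]
250 [22.   0.9 46.5]
265 [18.5  0.9 41.5]
330 [-13.7   0.9  46.3]
-9.633511350108957 11.49852234387605
```

```bash
cat >> h.py <<'E'
C=np.array([.5412,.1887,0]); YAW=-8.57; RC=R.from_euler('z',YAW,degrees=True)
OFF=np.array([1.25,.9,62.4])/1000
def vt(y,z,tilt,x=-14): # TCP for valve_mid at case mm, tilt = pad end low deg
    r=down(YAW,-tilt); return C+RC.apply(np.array([x,y,z])/1000)-r.apply(OFF),r
def where():
    p,r=cur(); m=RC.inv().apply(p+r.apply(OFF)-C)*1000; q=(RC.inv()*r).as_matrix(); s=read_state()
    print('mid case',m.round(1),'tilt',np.degrees(np.arcsin(-q[2,0])).round(2),'yaw',np.degrees(np.arctan2(q[1,1],q[0,1])).round(2),'F case',RC.inv().apply(s['wrist_force']).round(1),'tq',np.round(RC.inv().apply(s['torque']),2),'t',round(s['time'],2))
E
python3 - <<'E'
from h import *
W=np.load('top.npy'); x,y,z=W[...,0],W[...,1],W[...,2]
for lo,hi in ((.35,.45),(.45,.5),(.5,.55),(.55,.6),(.6,.66)): 
    m=(x>lo)&(x<hi)&(y>-.25)&(y<.08); print(lo,np.nanmax(z[m]).round(3))
p,r=cur(); t1,r1=vt(-18,130,25); print(t1)
rows(p,r,p,down(YAW),3); rows(p,down(YAW),t1+[0,0,.05],down(YAW),17); rows(t1+[0,0,.05],down(YAW),*vt(-18,130,25),5)
E
```

```text
0.35 0.013
0.45 0.049
0.5 0.109
0.55 0.101
0.6 0.164
[0.52754503 0.19807804 0.18708188]
[0.0, 0.0, 0.0] [-0.008, -0.005, 0.925]
[0.0, 0.0, 0.0] [-0.008, -0.005, 0.925]
[0.0, 0.0, 0.0] [-0.008, -0.005, 0.925]
[0.937, -0.043, 0.065] [0.0, 0.0, 0.0]
[0.937, -0.043, 0.065] [0.0, 0.0, 0.0]
[0.937, -0.043, 0.065] [0.0, 0.0, 0.0]
[0.937, -0.043, 0.065] [0.0, 0.0, 0.0]
[0.937, -0.043, 0.065] [0.0, 0.0, 0.0]
[0.937, -0.043, 0.065] [0.0, 0.0, 0.0]
[0.937, -0.043, 0.065] [0.0, 0.0, 0.0]
[0.937, -0.043, 0.065] [0.0, 0.0, 0.0]
[0.937, -0.043, 0.065] [0.0, 0.0, 0.0]
[0.937, -0.043, 0.065] [0.0, 0.0, 0.0]
[0.937, -0.043, 0.065] [0.0, 0.0, 0.0]
[0.937, -0.043, 0.065] [0.0, 0.0, 0.0]
[0.937, -0.043, 0.065] [0.0, 0.0, 0.0]
[0.937, -0.043, 0.065] [0.0, 0.0, 0.0]
[0.937, -0.043, 0.065] [0.0, 0.0, 0.0]
[0.937, -0.043, 0.065] [0.0, 0.0, 0.0]
[0.937, -0.043, 0.065] [0.0, 0.0, 0.0]
[0.0, 0.0, 0.333] [0.0, -0.833, 0.0]
[0.029, 0.0, 0.332] [0.0, -0.833, 0.0]
[0.058, 0.0, 0.328] [0.0, -0.833, 0.0]
[0.086, 0.0, 0.322] [0.0, -0.833, 0.0]
[0.114, 0.0, 0.313] [0.0, -0.833, 0.0]
```

Emit:
jog_arm(increments=[[[0, 0, 0, 0, 0, 0.93, -1], [0, 0, 0, 0, 0, 0.92, -1], [0, 0, 0, 0, 0, 0.92, -1], [0.94, -0.04, 0, 0, 0, 0, -1], [0.94, -0.04, 0, 0, 0, 0, -1]]])

```text
time: 6.5
tool_pos: [0.4841, -0.2218, 0.2691]
tcp_rot: [-2.381, -2.043, 0.003]
wrist_force: [0.2, 0.7, -1.2]
width: 0.236
grip_force: 89.7
```

Emit:
jog_arm(increments=[[[0.94, -0.04, 0, 0, 0, 0, -1], [0.94, -0.04, 0, 0, 0, 0, -1], [0.94, -0.04, 0, 0, 0, 0, -1], [0.94, -0.04, 0, 0, 0, 0, -1], [0.94, -0.04, 0, 0, 0, 0, -1]]])

```text
time: 6.92
tool_pos: [0.4989, -0.0801, 0.2692]
tcp_rot: [-2.378, -2.047, 0.004]
wrist_force: [0.7, -0.5, -1.7]
width: 0.236
grip_force: 89.7
```

Emit:
jog_arm(increments=[[[0.94, -0.04, 0, 0, 0, 0, -1], [0.94, -0.04, 0, 0, 0, 0, -1], [0.94, -0.04, 0, 0, 0, 0, -1], [0.94, -0.04, 0, 0, 0, 0, -1], [0.94, -0.04, 0, 0, 0, 0, -1]]])

```text
time: 7.33
tool_pos: [0.5139, 0.06, 0.2692]
tcp_rot: [-2.379, -2.048, 0.006]
wrist_force: [0.4, -0.5, -2.7]
width: 0.239
grip_force: 89.7
```

Emit:
jog_arm(increments=[[[0.94, -0.05, 0.2, 0, 0, 0, -1], [0.94, -0.05, 0.2, 0, 0, 0, -1], [0.94, -0.05, 0.2, 0, 0, 0, -1], [0.94, -0.04, 0.25, 0, 0, 0, -1], [0.94, -0.04, 0.25, 0, 0, 0, -1]]])

```text
time: 7.75
tool_pos: [0.528, 0.2002, 0.2359]
tcp_rot: [-2.379, -2.049, 0.006]
wrist_force: [1.2, 0.5, -1.7]
width: 0.24
grip_force: 89.7
```

Emit:
jog_arm(increments=[[[0, 0, 0.33, 0, -0.83, 0, -1], [0.03, 0, 0.33, 0, -0.83, 0, -1], [0.06, 0, 0.33, 0, -0.83, 0, -1], [0.09, 0, 0.32, 0, -0.84, 0, -1], [0.11, 0, 0.31, 0, -0.84, 0, -1]]])

```text
time: 8.17
tool_pos: [0.5284, 0.1991, 0.1867]
tcp_rot: [2.132, 1.838, -0.482]
wrist_force: [0.0, 0.6, -1.8]
width: 0.24
grip_force: 89.7
```

Emit:
jog_arm(increments=[[[0, 0, 0, 0, 0, 0, -1], [0, 0, 0, 0, 0, 0, -1], [0, 0, 0, 0, 0, 0, -1], [0, 0, 0, 0, 0, 0, -1], [0, 0, 0, 0, 0, 0, -1]]])

```text
time: 8.58
tool_pos: [0.5298, 0.1987, 0.1901]
tcp_rot: [2.138, 1.838, -0.471]
wrist_force: [-0.6, 0.9, -1.7]
width: 0.235
grip_force: 89.7
```

Run:
```python
from h import *
where(); p,r=cur()
rows(p,r,*vt(-18,42,25),5)
```

```text
mid case [-11.8 -16.9 133. ] tilt 24.9 yaw -0.04 F case [-0.8  0.8 -1.7] tq [0.31 0.04 0.  ] t 8.58
[0.25, -0.015, 0.553] [0.002, -0.003, -0.002]
[0.25, -0.015, 0.553] [0.002, -0.003, -0.002]
[0.25, -0.015, 0.553] [0.002, -0.003, -0.002]
[0.25, -0.015, 0.553] [0.002, -0.003, -0.002]
[0.25, -0.015, 0.553] [0.002, -0.003, -0.002]
```

Emit:
jog_arm(increments=[[[0.25, -0.015, 0.55, 0, 0, 0, -1], [0.25, -0.015, 0.55, 0, 0, 0, -1], [0.25, -0.015, 0.55, 0, 0, 0, -1], [0.25, -0.015, 0.55, 0, 0, 0, -1], [0, 0, 0, 0, 0, 0, -1]]])

```text
time: 9.0
tool_pos: [0.5257, 0.1974, 0.114]
tcp_rot: [2.137, 1.839, -0.48]
wrist_force: [-0.6, -0.3, -2.7]
width: 0.24
grip_force: 89.7
```

Run:
```python
from h import *
where(); p,r=cur()
im,W=cloud('wrist'); T=r.inv().apply((W-p).reshape(-1,3)).reshape(W.shape)*1000
for k in (165,172,178,182,190,200,250,330): print(k,np.nanmedian(T[k,300:342],axis=0).round(1))
cv2.imwrite('pics/w4.png',im)
rows(p,r,*vt(-18,42,25),2)
```

```text
mid case [-16.  -19.1  57. ] tilt 25.11 yaw -0.05 F case [-0.6 -0.4 -2.7] tq [ 0.3   0.07 -0.01] t 9.0
165 [49.3  0.5 67.7]
172 [49.3  0.5 55.9]
178 [49.3  0.5 47.3]
182 [48.2  0.5 45.8]
190 [45.3  0.4 45.7]
200 [41.6  0.5 45.6]
250 [21.9  0.7 45.8]
330 [-14.1   0.5  45.8]
[0.121, 0.03, 0.219] [-0.019, 0.009, 0.004]
[0.12, 0.03, 0.219] [-0.019, 0.009, 0.004]
```

View pics/w4.png

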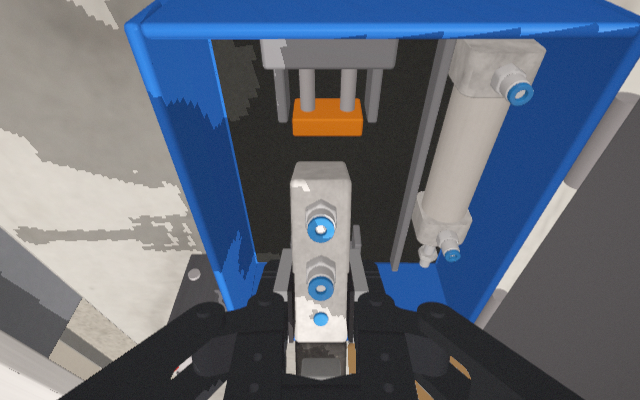

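The valve (x 292–350 px) faces the orange pad (292–362 px, row 118). It has not slipped and is about 2 mm low in case x. I lower the last 15 mm and correct x.

Emit:
jog_arm(increments=[[[0.12, 0.03, 0.22, 0, 0, 0, -1], [0.12, 0.03, 0.22, 0, 0, 0, -1], [0, 0, 0, 0, 0, 0, -1], [0, 0, 0, 0, 0, 0, -1], [0, 0, 0, 0, 0, 0, -1]]])

```text
time: 9.47
tool_pos: [0.5298, 0.1996, 0.102]
tcp_rot: [2.136, 1.839, -0.473]
wrist_force: [-0.6, -0.3, -1.0]
width: 0.238
grip_force: 89.7
```

Run:
```python
from h import *
where(); p,r=cur()
im,W=cloud('wrist'); q=RC.inv().apply((W-C).reshape(-1,3)).reshape(W.shape)*1000
b,g,rr=[im[...,i].astype(int) for i in range(3)]
m=(rr>150)&(g<170)&(b<80)&(rr>g+50); o=q[m]; o=o[~np.isnan(o[:,0])]; print('pad',len(o),np.percentile(o,[3,97],axis=0).round(1))
f=q[(abs(q[...,0]+45)<6)&(abs(q[...,1])<60)&(q[...,2]<20)]; print('floor',np.median(f,axis=0))
rows(p,r,*vt(0,42,25),4)
```

```text
mid case [-11.9 -16.1  45. ] tilt 25.0 yaw 0.03 F case [-0.6 -0.4 -1. ] tq [ 0.29  0.04 -0.03] t 9.47
pad 2402 [[-27.1  32.5   9.9]
 [ -0.8  40.2  26. ]]
floor [-45.21660009  18.77255646   5.73915934]
[0.132, -0.017, -0.034] [0.002, -0.0, 0.001]
[0.132, -0.017, -0.034] [0.002, -0.0, 0.001]
[0.132, -0.017, -0.034] [0.002, -0.0, 0.001]
[0.132, -0.017, -0.034] [0.002, -0.0, 0.001]
```

Emit:
jog_arm(increments=[[[0.16, -0.07, 0.03, 0, 0, 0, -1], [0.12, 0, -0.056, 0, 0, 0, -1], [0.12, 0, -0.056, 0, 0, 0, -1], [0, 0, 0, 0, 0, 0, -1], [0, 0, 0, 0, 0, 0, -1]]])

```text
time: 9.93
tool_pos: [0.5293, 0.2109, 0.0991]
tcp_rot: [2.133, 1.838, -0.476]
wrist_force: [0.8, -5.6, 0.4]
width: 0.239
grip_force: 89.8
```

```bash
python3 -c "
from h import *
where()"
```

```text
mid case [-14.1  -5.2  42.1] tilt 25.18 yaw 0.07 F case [ 1.6 -5.4  0.4] tq [-0.66 -0.28  0.03] t 9.93
```

Emit:
jog_arm(increments=[[[0.12, 0, -0.056, 0, 0, 0, -1], [0.06, 0, -0.03, 0, 0, 0, -1], [0, 0, 0, 0, 0, 0, -1], [0, 0, 0, 0, 0, 0, -1], [0, 0, 0, 0, 0, 0, -1]]])

```text
time: 10.35
tool_pos: [0.5301, 0.2161, 0.0992]
tcp_rot: [2.133, 1.837, -0.478]
wrist_force: [0.9, -8.2, 1.4]
width: 0.235
grip_force: 89.7
```

```bash
python3 -c "
from h import *
where()"
```

```text
mid case [-14.2  -0.1  42.2] tilt 25.25 yaw 0.05 F case [ 2.1 -8.   1.4] tq [-1.   -0.4   0.07] t 10.35
```

Force 8 N at yc ≈ 0, which matches about 13.5 mm of pad travel. Now I level the valve in 2.5° rows, keeping the pad back about 14 mm.

Run:
```python
from h import *
def tgt(th,d=14.2,gap=1.0):
    s,c=np.sin(np.radians(th)),np.cos(np.radians(th)); return 32+d-(48.25*c-16*s+(19.5-gap)*np.tan(np.radians(th))), 5+gap+48.25*s+16*c
p,r=cur()
for th in np.arange(22.5,-.1,-2.5):
    y,z=tgt(th); p1,r1=vt(y,z,th); print(th,round(y,1),round(z,1)); rows(p,r,p1,r1,1); p,r=p1,r1
```

```text
22.5 0.1 39.2
[-0.052, 0.006, 0.091] [0.002, 0.459, 0.008]
20.0 -0.4 37.5
[-0.084, 0.0, 0.063] [0.0, 0.417, 0.0]
17.5 -0.8 35.8
[-0.084, 0.0, 0.064] [0.0, 0.417, 0.0]
15.0 -1.2 33.9
[-0.085, -0.0, 0.066] [0.0, 0.417, 0.0]
12.5 -1.5 32.1
[-0.085, -0.0, 0.067] [-0.0, 0.417, -0.0]
10.0 -1.8 30.1
[-0.085, 0.0, 0.068] [0.0, 0.417, -0.0]
7.5 -2.0 28.2
[-0.085, 0.0, 0.07] [0.0, 0.417, -0.0]
5.0 -2.1 26.1
[-0.085, -0.0, 0.071] [0.0, 0.417, 0.0]
2.5 -2.1 24.1
[-0.085, 0.0, 0.072] [0.0, 0.417, 0.0]
0.0 -2.0 22.0
[-0.086, -0.0, 0.073] [-0.0, 0.417, 0.0]
```

Emit:
jog_arm(increments=[[[-0.05, 0, 0.09, 0, 0.46, 0, -1], [-0.084, 0, 0.063, 0, 0.417, 0, -1], [-0.084, 0, 0.064, 0, 0.417, 0, -1], [-0.085, 0, 0.066, 0, 0.417, 0, -1], [0, 0, 0, 0, 0, 0, -1]]])

```text
time: 10.77
tool_pos: [0.5282, 0.2033, 0.0946]
tcp_rot: [2.242, 1.929, -0.293]
wrist_force: [0.7, -7.6, 1.3]
width: 0.238
grip_force: 89.9
```

```bash
python3 -c "
from h import *
where()"
```

```text
mid case [-14.2  -2.3  34. ] tilt 14.88 yaw -0.01 F case [ 1.8 -7.4  1.3] tq [-1.15 -0.3  -0.  ] t 10.77
```

Emit:
jog_arm(increments=[[[-0.05, 0, 0.058, 0, 0.417, 0, -1], [-0.085, 0, 0.068, 0, 0.417, 0, -1], [-0.085, 0, 0.07, 0, 0.417, 0, -1], [0, 0, 0, 0, 0, 0, -1], [0, 0, 0, 0, 0, 0, -1]]])

```text
time: 11.18
tool_pos: [0.5269, 0.1962, 0.0898]
tcp_rot: [2.314, 1.992, -0.151]
wrist_force: [0.9, -8.7, 0.2]
width: 0.238
grip_force: 90.0
```

```bash
python3 -c "
from h import *
where()"
```

```text
mid case [-14.3  -1.6  27.8] tilt 7.44 yaw 0.01 F case [ 2.2 -8.5  0.2] tq [-1.27 -0.33 -0.  ] t 11.18
```

Emit:
jog_arm(increments=[[[-0.085, 0, 0.071, 0, 0.417, 0, -1], [-0.085, 0, 0.072, 0, 0.417, 0, -1], [-0.086, 0, 0.073, 0, 0.417, 0, -1], [0, 0, 0.02, 0, 0, 0, -1], [0, 0, 0, 0, 0, 0, -1]]])

```text
time: 11.6
tool_pos: [0.526, 0.1886, 0.0842]
tcp_rot: [-2.379, -2.05, -0.002]
wrist_force: [-1.5, -9.5, 6.2]
width: 0.239
grip_force: 90.8
```

```bash
python3 -c "
from h import *
where()"
```

```text
mid case [-14.1  -1.   21.8] tilt -0.12 yaw 0.06 F case [-0.1 -9.6  6.2] tq [-1.66 -0.01  0.07] t 11.6
```

Emit:
jog_arm(increments=[[[-0.09, 0, 0, 0, 0, 0, -1], [-0.09, 0, 0, 0, 0, 0, -1], [0, 0, 0, 0, 0, 0, -1], [0, 0, 0, 0, 0, 0, -0.15], [0, 0, 0, 0, 0, 0, -0.15]]])

```text
time: 12.02
tool_pos: [0.5255, 0.1856, 0.0834]
tcp_rot: [-2.378, -2.048, -0.007]
wrist_force: [0.1, 0.2, 0.4]
width: 0.425
grip_force: 0.0
```

Emit:
jog_arm(increments=[[[0, 0, 0, 0, 0, 0, -0.15], [0, 0, 0, 0, 0, 0, -0.15], [0, 0, 0, 0, 0, 0, -0.15], [0, 0, 0, 0, 0, 0, -0.15], [0, 0, 0, 0, 0, 0, -0.15]]])

```text
time: 12.43
tool_pos: [0.5251, 0.1851, 0.0831]
tcp_rot: [-2.378, -2.048, -0.005]
wrist_force: [-0.2, 0.1, 0.5]
width: 0.423
grip_force: 0.0
```

```bash
python3 -c "
from h import *
where()
p,r=cur()
im,W=cloud('wrist'); q=RC.inv().apply((W-C).reshape(-1,3)).reshape(W.shape)*1000
cv2.imwrite('pics/w5.png',im)
m=(abs(q[...,0]+14)<8)&(q[...,1]<45)&(q[...,2]>30)&(q[...,2]<42)&(q[...,1]>-70)
o=q[m]; print(np.percentile(o,[1,50,99],axis=0).round(1)); print(np.polyfit(o[:,1],o[:,2],1))
"
```

```text
mid case [-14.5  -4.4  20.7] tilt -0.26 yaw 0.04 F case [-0.2  0.1  0.5] tq [-0.04 -0.    0.02] t 12.43
[[-21.9 -37.7  31.8]
 [-13.5   4.3  37.8]
 [ -6.1  40.3  41.6]]
[-7.26826652e-03  3.78032431e+01]
```

View pics/w5.png

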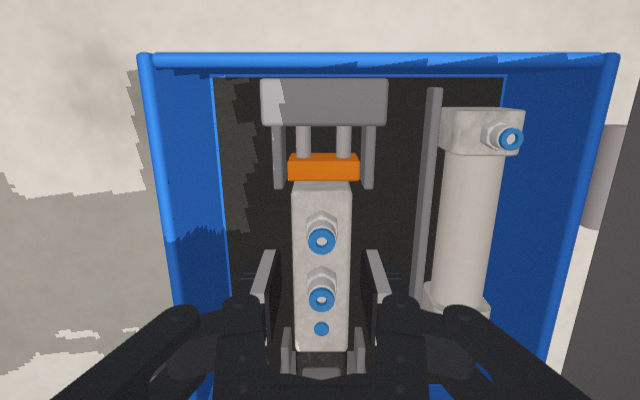

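The valve sits against the pad (valve end at row 182, pad at rows 155–180), its end at y = 40.4 mm and its top level. It is packed and the fingers are clear, so I lift off and measure the lid.

Emit:
jog_arm(increments=[[[0, 0, -0.5, 0, 0, 0, -0.15], [0, 0, -1, 0, 0, 0, -0.15], [0, 0, -1, 0, 0, 0, -0.15], [0, 0, -1, 0, 0, 0, -0.15], [0, 0, -1, 0, 0, 0, -0.15]]])

```text
time: 12.9
tool_pos: [0.5248, 0.1843, 0.2194]
tcp_rot: [-2.378, -2.048, -0.005]
wrist_force: [1.1, 0.1, 0.7]
width: 0.427
grip_force: 0.0
```

Emit:
jog_arm(increments=[[[0, 0, -1, 0, 0, 0, -1], [0, 0, -1, 0, 0, 0, -1], [0, 0, 0, 0, 0, 0, -1], [0, 0, 0, 0, 0, 0, -1], [0, 0, 0, 0, 0, 0, -1]]])

```text
time: 13.32
tool_pos: [0.5247, 0.1841, 0.2778]
tcp_rot: [-2.378, -2.048, -0.005]
wrist_force: [0.3, -0.1, 0.1]
width: -0.001
grip_force: 0.0
```

Run:
```python
from h import *
p,r=cur();print(p, 'case',RC.inv().apply(p-C)*1000)
im,W=cloud('wrist'); q=RC.inv().apply((W-C).reshape(-1,3)).reshape(W.shape)*1000
m=(abs(q[...,0]+14)<8)&(q[...,1]<45)&(q[...,2]>33)&(q[...,2]<42)&(q[...,1]>-70); o=q[m]
print('valve',np.percentile(o,[1,50,99],axis=0).round(1),np.polyfit(o[:,1],o[:,2],1))
for W in (np.load('w1.npy'),np.load('top.npy'),np.load('scene.npy')):
    q=RC.inv().apply((W-C).reshape(-1,3)).reshape(W.shape)*1000; q=q[~np.isnan(q[...,0])]
    l=q[(q[:,0]>50)&(q[:,0]<85)&(abs(q[:,1])<80)&(q[:,2]>70)]
    if len(l)>50: print('lid',len(l),[(z,np.percentile(l[abs(l[:,2]-z)<8][:,0],[5,50,95]).round(1)) for z in (85,120,150,178) if (abs(l[:,2]-z)<8).sum()>5],l[:,2].max())
    o=q[(q[:,0]>80)&(q[:,0]<190)&(abs(q[:,1])<60)&(q[:,2]>10)]
    print('behind',len(o),[(x,o[(abs(o[:,0]-x)<10)][:,2].max().round(0)) for x in range(90,190,20) if (abs(o[:,0]-x)<10).any()])
```

```text
[0.52468888 0.1840704  0.27779251] case [-15.63686995  -7.03835683 277.79250539]
valve [[-21.5 -54.7  35. ]
 [-13.9  -5.4  37.7]
 [ -6.2  40.1  41.3]] [1.05349164e-02 3.77391625e+01]
lid 9586 [(85, array([64.4, 64.9, 65.5])), (120, array([63.1, 63.7, 64.2])), (150, array([62. , 62.6, 63.1])), (178, array([61. , 61.7, 65.2]))] 197.02190620842427
behind 1884 [(150, np.float64(51.0)), (170, np.float64(52.0))]
lid 911 [(85, array([63. , 63.7, 64.2])), (120, array([61.9, 62.5, 63.2])), (150, array([60.7, 61.4, 62.1])), (178, array([59.9, 61. , 65.3]))] 197.36157337875767
behind 819 [(130, np.float64(43.0)), (150, np.float64(53.0)), (170, np.float64(53.0))]
lid 1084 [(85, array([64.6, 65.7, 67.1])), (120, array([63.4, 64.5, 65.6])), (150, array([62.1, 63.3, 64.3])), (178, array([61.2, 62.7, 66.2]))] 195.49700234396903
behind 611 [(130, np.float64(37.0)), (150, np.float64(51.0)), (170, np.float64(51.0))]
```

Lid inner face leans slightly inward (φ ≈ 1.54) and nothing behind it is taller than 53 mm. I go over the lid, drop in behind it, and check.

Emit:
jog_arm(increments=[[[0, 0, -0.8, 0, 0, 0, -1], [0.2, 1, 0, 0, 0, 0, -1], [0, 1, 0, 0, 0, 0, -1], [0, 1, 0, 0, 0, 0, -1], [0, 1, 0, 0, 0, 0, -1]]])

```text
time: 13.78
tool_pos: [0.6448, 0.1719, 0.2997]
tcp_rot: [-2.377, -2.047, -0.0]
wrist_force: [-0.1, 0.9, 0.4]
width: 0.001
grip_force: 0.0
```

Emit:
jog_arm(increments=[[[0, 0, 0, 0, 0, 0, -1], [0, 0, 0.9, 0, 0, 0, -1], [0, 0, 0.9, 0, 0, 0, -1], [0, 0, 0, 0, 0, 0, -1], [0, 0, 0, 0, 0, 0, -1]]])

```text
time: 14.2
tool_pos: [0.6421, 0.172, 0.2441]
tcp_rot: [-2.375, -2.045, 0.006]
wrist_force: [-0.2, -0.6, -0.4]
width: -0.004
grip_force: 0.0
```

```bash
python3 -c "
from h import *
p,r=cur();print(RC.inv().apply(p-C)*1000); where()"
```

```text
[102.2667863   -1.50744108 244.07339389]
mid case [102.7  -0.2 181.7] tilt -0.09 yaw 0.03 F case [-0.1 -0.6 -0.4] tq [-0.07 -0.    0.02] t 14.2
```

Emit:
jog_arm(increments=[[[0, -0.55, 0, 0, 0, 0, -1], [0, -0.55, 0, 0, 0, 0, -1], [0, -0.64, 0.1, 0, 0, 0, -1], [0, -0.61, 0.2, 0, 0, 0, -1], [0, -0.56, 0.34, 0, 0, 0, -1]]])

```text
time: 14.62
tool_pos: [0.5592, 0.1861, 0.2326]
tcp_rot: [-2.38, -2.05, -0.014]
wrist_force: [0.8, -0.6, 2.4]
width: -0.002
grip_force: 0.8
```

Emit:
jog_arm(increments=[[[0, -0.49, 0.43, 0, 0, 0, -1], [0, -0.41, 0.51, 0, 0, 0, -1], [0, -0.31, 0.57, 0, 0, 0, -1], [0, -0.2, 0.4, 0, 0, 0, -1], [0, 0, 0, 0, 0, 0, -1]]])

```text
time: 15.03
tool_pos: [0.5142, 0.1919, 0.1702]
tcp_rot: [-2.376, -2.048, -0.0]
wrist_force: [-1.0, -0.4, -0.8]
width: 0.0
grip_force: 0.0
```

Run:
```python
from h import *
p,r=cur();print(RC.inv().apply(p-C)*1000); where()
im,W=cloud('scene'); cv2.imwrite('pics/s2.png',cv2.resize(im[80:240,160:400],None,fx=3,fy=3)); im,W=cloud('top')
q=RC.inv().apply((W-C).reshape(-1,3)).reshape(W.shape)*1000; q=q[~np.isnan(q[...,0])]
for x in (40,20,0,-20,-40,-55): 
    o=q[(abs(q[:,0]-x)<5)&(abs(q[:,1])<80)&(abs(q[:,1])>55)]; print(x,np.percentile(o[:,2],[10,50,90]).round(0) if len(o) else 0)
```

```text
[-27.16432894  -0.86176011 170.22524795]
mid case [-26.5   0.6 107.8] tilt -0.17 yaw 0.08 F case [-0.9 -0.5 -0.8] tq [-0.02  0.    0.06] t 15.03
40 [69. 71. 74.]
20 [75. 79. 81.]
0 [ 82. 446. 476.]
-20 [ 90. 464. 484.]
-40 [ 96. 474. 485.]
-55 [  9. 103. 495.]
```

View pics/s2.png

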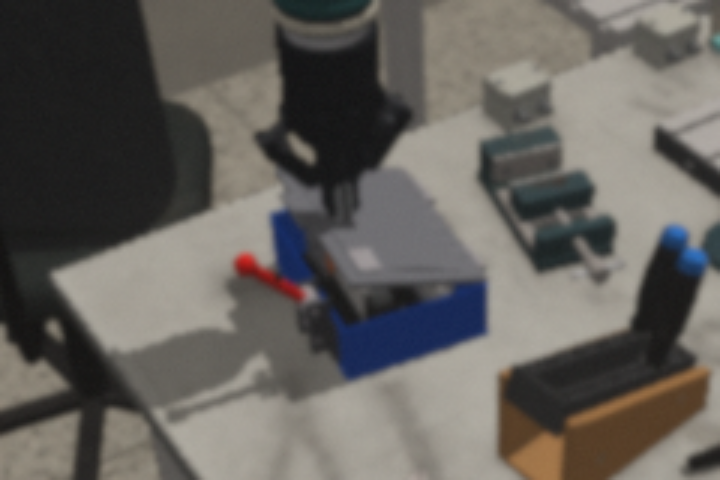

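The lid is most of the way down, about 20° open, with the fingertips on it near (340,215). I press it down to the rim.

Emit:
jog_arm(increments=[[[0, -0.1, 0.3, 0, 0, 0, -1], [0, -0.1, 0.3, 0, 0, 0, -1], [0, -0.05, 0.3, 0, 0, 0, -1], [0, 0, 0.1, 0, 0, 0, -1], [0, 0, 0, 0, 0, 0, -1]]])

```text
time: 15.55
tool_pos: [0.5081, 0.1928, 0.14]
tcp_rot: [-2.378, -2.047, -0.001]
wrist_force: [-0.3, -0.9, -0.5]
width: -0.001
grip_force: 0.0
```

```bash
python3 -c "
from h import *
p,r=cur();print(RC.inv().apply(p-C)*1000); where()"
```

```text
[-33.37065803  -0.83978547 140.02762714]
mid case [-32.6   0.6  77.6] tilt -0.17 yaw 0.03 F case [-0.2 -1.  -0.5] tq [ 0.04  0.02 -0.04] t 15.55
```

Emit:
jog_arm(increments=[[[0, 0, 0.07, 0, 0, 0, -1], [0, 0, 0.07, 0, 0, 0, -1], [0, 0, 0, 0, 0, 0, -1], [0, 0, 0, 0, 0, 0, -1], [0, 0, 0, 0, 0, 0, -1]]])

```text
time: 15.97
tool_pos: [0.5093, 0.1933, 0.1377]
tcp_rot: [-2.379, -2.048, -0.006]
wrist_force: [-0.4, -0.8, 0.2]
width: -0.002
grip_force: 0.0
```

Emit:
jog_arm(increments=[[[0, 0, 0.06, 0, 0, 0, -1], [0, 0, 0, 0, 0, 0, -1], [0, 0, 0, 0, 0, 0, -1], [0, 0, 0, 0, 0, 0, -1], [0, 0, 0, 0, 0, 0, -1]]])

```text
time: 16.38
tool_pos: [0.5095, 0.1934, 0.1361]
tcp_rot: [-2.379, -2.048, -0.007]
wrist_force: [-0.5, 1.0, 3.0]
width: -0.001
grip_force: 1.3
```

Emit:
jog_arm(increments=[[[0, 0, 0.07, 0, 0, 0, -1], [0, 0, 0, 0, 0, 0, -1], [0, 0, 0, 0, 0, 0, -1], [0, 0, 0, 0, 0, 0, -1], [0, 0, 0, 0, 0, 0, -1]]])

```text
time: 16.8
tool_pos: [0.5096, 0.1934, 0.1359]
tcp_rot: [-2.379, -2.048, -0.006]
wrist_force: [-4.7, -1.1, 15.4]
width: 0.002
grip_force: 7.5
```

Emit:
jog_arm(increments=[[[0, 0, 0.07, 0, 0, 0, -1], [0, 0, 0, 0, 0, 0, -1], [0, 0, 0, 0, 0, 0, -1], [0, 0, 0, 0, 0, 0, -1], [0, 0, 0, 0, 0, 0, -1]]])

```text
time: 17.22
tool_pos: [0.5097, 0.1935, 0.1356]
tcp_rot: [-2.379, -2.048, -0.006]
wrist_force: [-10.6, -2.7, 27.3]
width: -0.001
grip_force: 13.5
```

The lid is hard down: 27 N at a tip height of about 63 mm. I lift off, go around to the robot side of the lever ball and verify the lid.

Emit:
jog_arm(increments=[[[0, 0, -0.6, 0, 0, 0, -1], [0, 0, -1, 0, 0, 0, -1], [0, 0, -1, 0, 0, 0, -1], [0, 0, -1, 0, 0, 0, -1], [-0.4, -0.8, 0, 0, 0, 0, -1]]])

```text
time: 17.63
tool_pos: [0.49, 0.1865, 0.2472]
tcp_rot: [2.378, 2.048, 0.028]
wrist_force: [1.0, 0.7, 1.9]
width: -0.001
grip_force: 0.0
```

Emit:
jog_arm(increments=[[[-0.4, -0.9, 0, 0, 0, 0, -1], [-0.4, -0.9, 0, 0, 0, 0, -1], [-0.4, -0.9, 0, 0, 0, 0, -1], [-0.2, -0.9, 0, 0, 0, 0, -1], [0, 0, 0, 0, 0, 0, -1]]])

```text
time: 18.05
tool_pos: [0.3654, 0.1579, 0.2375]
tcp_rot: [-2.376, -2.047, 0.002]
wrist_force: [-0.2, -0.7, -0.9]
width: 0.003
grip_force: 0.0
```

Run:
```python
from h import *
p,r=cur();print('tcp case',RC.inv().apply(p-C)*1000); where()
im,W=cloud('top'); cv2.imwrite('pics/t2.png',cv2.resize(im[145:275,180:310],None,fx=4,fy=4))
q=RC.inv().apply((W-C).reshape(-1,3)).reshape(W.shape)*1000; v=~np.isnan(q[...,0])
o=q[v&(abs(q[...,0])<55)&(abs(q[...,1])<75)&(q[...,2]>50)&(q[...,2]<90)]; print('lid',len(o),np.median(o[:,2]),np.polyfit(o[:,0],o[:,2],1))
im,W=cloud('scene');q=RC.inv().apply((W-C).reshape(-1,3)).reshape(W.shape)*1000
o=q[(abs(q[...,0])<55)&(abs(q[...,1])<75)&(q[...,2]>50)&(q[...,2]<90)]; print('lid scene',len(o),np.polyfit(o[:,0],o[:,2],1))
b,g,rr=[im[...,i].astype(int) for i in range(3)]
o=q[(rr>120)&(rr>b+70)&(rr>g+70)&(q[...,2]>60)&(q[...,0]<-60)&(q[...,0]>-160)&(abs(q[...,1]+55)<30)]; print('lever',len(o), o[o[:,2]>112].mean(0), np.percentile(o,[2,98],axis=0))
```

```text
tcp case [-169.26069981  -56.69671753  237.49830458]
mid case [-168.7  -55.3  175.1] tilt -0.14 yaw 0.05 F case [-0.1 -0.7 -0.9] tq [-0.03  0.01 -0.04] t 18.05
lid 2721 62.99979427226621 [-3.38631380e-03  6.30125676e+01]
lid scene 1667 [1.64247237e-03 6.17314717e+01]
lever 58 [-123.38326829  -61.12428445  126.49332475] [[-131.89909366  -65.27874363   83.97837815]
 [ -87.10800708  -56.74023974  133.80746138]]
```

Lid is flat at about 63 mm in both cameras, and the ball is where expected. I go down and push the lever over.

Emit:
jog_arm(increments=[[[0, 0, 0.9, 0, 0, 0, -1], [0, 0, 0.85, 0, 0, 0, -1], [0, 0.3, 0, 0, 0, 0, -1], [0, 0.3, 0, 0, 0, 0, -1], [0, 0.3, 0, 0, 0, 0, -1]]])

```text
time: 18.57
tool_pos: [0.3931, 0.1555, 0.1879]
tcp_rot: [-2.372, -2.037, 0.016]
wrist_force: [-47.1, 4.9, 50.3]
width: -0.001
grip_force: 24.8
```

Emit:
jog_arm(increments=[[[0, 0.3, 0, 0, 0, 0, -1], [0, 0.3, 0, 0, 0, 0, -1], [0, 0.3, -0.1, 0, 0, 0, -1], [0, 0.3, -0.15, 0, 0, 0, -1], [0, 0.2, -0.15, 0, 0, 0, -1]]])

```text
time: 18.98
tool_pos: [0.4397, 0.1489, 0.1995]
tcp_rot: [-2.378, -2.046, -0.003]
wrist_force: [-4.4, 0.0, -3.7]
width: -0.003
grip_force: 2.1
```

```bash
python3 -c "
from h import *
p,r=cur();print(RC.inv().apply(p-C)*1000); where()"
```

```text
[-94.39098024 -54.47980196 199.46755191]
mid case [-93.6 -53.  137.1] tilt -0.24 yaw 0.0 F case [-4.4 -0.6 -3.7] tq [-0.02  0.74  0.01] t 18.98
```

Emit:
jog_arm(increments=[[[0, 0.25, 0, 0, 0, 0, -1], [0, 0.25, 0, 0, 0, 0, -1], [0, 0.25, 0, 0, 0, 0, -1], [0, 0.25, 0, 0, 0, 0, -1], [0, 0, 0, 0, 0, 0, -1]]])

```text
time: 19.4
tool_pos: [0.4716, 0.1444, 0.2001]
tcp_rot: [-2.381, -2.049, -0.012]
wrist_force: [1.9, 0.3, 0.3]
width: 0.001
grip_force: 0.0
```

Run:
```python
from h import *
p,r=cur();print(RC.inv().apply(p-C)*1000); where()
im,W=cloud('scene');q=RC.inv().apply((W-C).reshape(-1,3)).reshape(W.shape)*1000
b,g,rr=[im[...,i].astype(int) for i in range(3)]
o=q[(rr>100)&(rr>b+60)&(rr>g+60)&(q[...,2]>55)&(q[...,0]<60)&(q[...,0]>-160)&(abs(q[...,1]+55)<30)]; print('lever',len(o), np.percentile(o,[2,50,98],axis=0) if len(o) else 0)
cv2.imwrite('pics/s3.png',cv2.resize(im[80:240,160:400],None,fx=3,fy=3))
```

```text
[-62.20778446 -54.12662706 200.09110223]
mid case [-61.  -52.5 137.7] tilt -0.33 yaw 0.01 F case [1.8 0.5 0.3] tq [ 0.01 -0.    0.01] t 19.4
lever 119 [[-74.31967506 -65.64573665  80.37746161]
 [-44.6513676  -59.90411528 103.18744922]
 [-21.27477059 -53.61415308 123.26831617]]
```

View pics/s3.png

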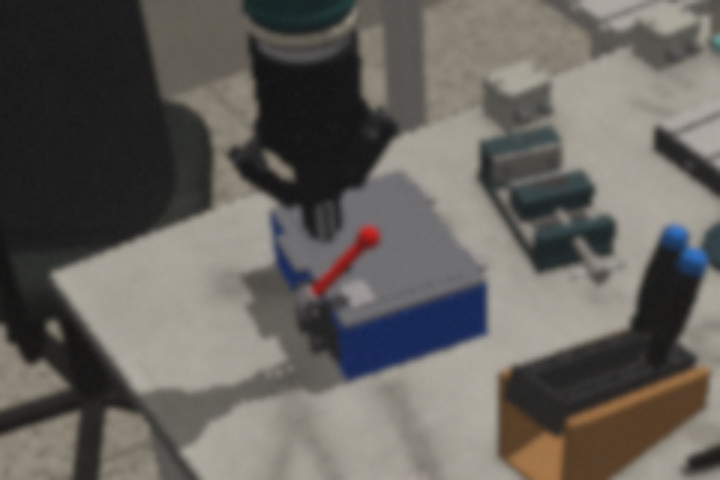

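The lever is past centre and mid-snap, with its ball at (368,237) px. I retreat upward and check where it ends.

Emit:
jog_arm(increments=[[[0, 0, -0.8, 0, 0, 0, -1], [0, 0, -1, 0, 0, 0, -1], [0, 0, -1, 0, 0, 0, -1], [0, 0, 0, 0, 0, 0, -1], [0, 0, 0, 0, 0, 0, -1]]])

```text
time: 19.87
tool_pos: [0.4701, 0.1445, 0.2859]
tcp_rot: [2.38, 2.05, 0.015]
wrist_force: [0.8, 0.3, -0.7]
width: 0.001
grip_force: 0.0
```

Emit:
jog_arm(increments=[[[0, 0, 0, 0, 0, 0, -1], [0, 0, 0, 0, 0, 0, -1], [0, 0, 0, 0, 0, 0, -1], [0, 0, 0, 0, 0, 0, -1], [0, 0, 0, 0, 0, 0, -1]]])

```text
time: 20.28
tool_pos: [0.4679, 0.144, 0.2817]
tcp_rot: [-2.378, -2.047, -0.003]
wrist_force: [0.5, -0.5, 0.3]
width: 0.001
grip_force: 0.0
```

Run:
```python
from h import *
where()
im,W=cloud('scene');q=RC.inv().apply((W-C).reshape(-1,3)).reshape(W.shape)*1000
b,g,rr=[im[...,i].astype(int) for i in range(3)]
o=q[(rr>100)&(rr>b+60)&(rr>g+60)&(q[...,2]>55)&(q[...,0]<60)&(q[...,0]>-160)&(abs(q[...,1]+55)<30)]; print('lever',len(o), np.percentile(o,[2,50,98],axis=0) if len(o) else 0, np.polyfit(o[:,0],o[:,2],1))
o=q[(abs(q[...,0])<55)&(q[...,1]>-30)&(q[...,1]<75)&(q[...,2]>50)&(q[...,2]<90)]; print('lid',len(o),np.polyfit(o[:,0],o[:,2],1))
```

```text
mid case [-65.1 -53.7 219.3] tilt -0.21 yaw 0.03 F case [ 0.5 -0.4  0.3] tq [ 0.06 -0.02 -0.02] t 20.28
lever 125 [[-71.29679107 -66.53112232  62.90943539]
 [-34.91635404 -60.03022375  74.19451817]
 [ -7.150214   -40.53770136  79.96427584]] [2.03110593e-02 7.43640958e+01]
lid 1114 [1.48277502e-03 6.17621566e+01]
```

Lever is flat on the lid (ball near x = −10, level at z ≈ 74 mm), the lid is closed, and the arm is clear.

```bash
python3 -c "
from h import *
print(bot.finish_job())"
```

```text
the job is handed in; nothing more can be done
None
```

The valve is packed flat in the front bay, the lid is closed, the cam lever has snapped down onto it, and the job is handed in; the hand-in returned no verdict, and pushing the lever briefly hit about 70 N at the wrist (limit 120 N).

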